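# Shut the big tool chest by breaking its lid stay

## Robot

A 7-joint arm with a two-finger parallel gripper is mounted at the origin on the work surface. World frame = base frame: x ahead of the robot, y to its left, z up, the work surface at z = 0. Lengths are in m, angles in degrees, forces in N, time in s.
With the tool pointing down it reaches from about 0.425 to 0.875 m from the base axis. Payload 4.7 kg.
Tool frame: the origin (TCP) lies at the very end of the fingers, on their centre line; the grasp point (between the pads) lies 19 mm behind it; z points along the fingers, y is the direction in which the jaws open and shut (so a half turn about z gives the same grasp; the last joint's range is limited). The gripper opens to 87 mm and grips with 3 to 60 N. Pads are 19 mm wide; open, the fingers measure 117 mm over their backs; the gripper's body (75 mm by 190 mm) begins 51 mm behind the grasp point.
Start: joints at [65.151, 18.392, -4.016, 83.108, 1.295, 78.541, -3.26], TCP at [0.281, -0.586, 0.223] pointing down, gripper open.
Joint ranges: [-163.93, 163.93], [-17.29, 119.83], [-79.2, 71.16], [3.27, 140.29], [-89.18, 269.18], [5.43, 117.66], [-154.24, 154.24]. Speed limits (degrees/s): [147.25, 147.25, 180, 180, 180, 180, 180].

## Interface

Orientations are given as [roll, pitch, yaw] about the fixed x, y, z axes, in that order (R = Rz(yaw) Ry(pitch) Rx(roll)).
In Python, from cell import * gives the robot as it stands.
- The arm moves only by the tool drive_tool, never from a script. Its argument "moves" is text: rows parted by semicolons, each of 5 numbers parted by spaces: the shift along the tool's x, y, z in m, then the turn about the tool's z in degrees, then the gripper's target within -1 to 1 (fully open at 1, half-way at 0, shut at -1). In form: x y z yaw fingers; .... A call has exactly 8 rows; each row is the pose to reach, as a shift and turn from the pose commanded when the call began, along the tool's axes at that moment; what a row does not reach only later rows make up. A row lasts 1/10 s, in which the tool goes at most 50 mm and 8.59 degrees, less where a joint would pass 70% of its speed; a pose out of reach is approached as far as the arm can. A call with a gripper value outside its range is refused whole. The fingers move at their own pace and stop on an object; "grip_force" is the grip in N (left out, the last holds). Time passes only in rows, so rows that repeat a pose let the fingers close, or fill a call up. It gives the time, the measured TCP pose, the force and the opening at its end, in the units of the state.
- get_obs(): the state, without advancing time (a new reading comes with each control period).
- read_camera(name): name is "scene" or "top" or "wrist"; returns (picture, depth): 400x640x3 uint8, red, green, blue; 400x640 float32, m along the optical axis (not along the pixel's ray), 0 where there is no reading.
- calibration(name): a dict with "intrinsics" (3x3 intrinsics, pixels), "k1" (the pictures are not rectified: a ray, as slopes to the right and down, at radius r is drawn at 1 + k1 r^2 times it, then the intrinsics apply), "cam_to_world" (4x4, takes a point from camera to world coordinates); the wrist camera has in their place "T_tool_cam" (4x4, takes a point from camera to tool coordinates, whose origin is the TCP and whose axes are the flange's). Camera axes: x right, y up, looking along -z (the intrinsics and any distortion apply to the point x, -y, -z); pixel columns grow to the right and rows downward; lengths in m; the calibration is good to about 2 mm. A picture is of the moment at which its call begins: read the wrist's pose just before it. calibration takes no time and is no camera call.
- sign_off(): hands the job in, once; it reports no verdict.
Trained networks look in the newest picture that a camera, given by its name, has taken for a name from the list of things; names that differ only in an ending like _2 or _b are one class to them, and where a whole thing is asked for, a point or a joint stands for the part that bears it (a point fixed in the world has none). Each returns a list of dicts, best first, with "conf" (0 to 1); they miss things now and then, are a little off and sometimes report something else, mostly with a low value. They report only what shows in the picture. A call takes as long as a camera call. They do not tell look-alikes from the thing itself.
- search_frame(camera, name): "uv" ([column, row] in pixels, amid what is visible of it).
- pinpoint(camera, name): "uv" ([column, row] in pixels: a listed point, or the origin of a listed thing).
The state is a dict: "time_s": time; "qpos": joint angles; "joint_velocities": joint speeds; "effort": joint torques, N m; "tool_pos": TCP position; "tool_rot": TCP orientation; "force": force on the tool from outside, world axes, zero at the start; "wrist_torque": the same for the moment, N m; "grip_width": finger opening in m.
Only numpy, scipy, OpenCV 4.12 (cv2) and the standard library are available. Lean on these libraries where they do the work, as an engineer would, in place of code of your own. Each camera call takes 0.05 s, during which the arm holds its last target. There are 200 camera calls.

## Task

Two plain wooden tool chests stand open on the bench, each lid held up by a locked folding steel stay. On the larger chest, press the knee joint of the stay down to unlock it and then lower the lid until it is fully shut, without slamming it. Leave the smaller chest open with its stay locked.

Things in the scene. Friction and masses are not known exactly. Their poses are not given: they have to be found in the camera images.
- chest: The larger chest, plywood, fixed: 200 (its x) by 260 (its y) by 125 mm high without the lid, walls 10 mm. Origin: centre of its underside, z up. The lid's hinge line runs along the chest's y at x = +100, z = +125 mm. The lid is a flat board 200 x 260 x 12 mm; shut, it lies on the rim, its top 137 mm above the bench. The smaller chest looks alike: 150 x 170 x 100 mm.
- chest_knee (a point): Centre of the knee of the larger chest's stay: dark steel barrel, diameter 24, length 22 mm, joining two flat steel links 90 mm long. Locked, it is at x +10, y -100, z +166 mm of the chest. The stay rises towards the hinge at 42 degrees. Pushed square to that, down and towards the hinge (chest's +x), the knee goes past straight with a few newtons and folds into the chest.
- chest_lid (a joint): Angle of the larger chest's lid, rad: 0 shut, 1.48 standing open, leaning slightly over the opening. It cannot close while the stay is locked. Its hinge is stiff (about 0.55 N m of friction): with the stay broken the lid stays at whatever angle it is left and must be pushed all the way down, for example with a finger on its outer face.
- chest_stay (a joint): Bend of the larger chest's knee, rad: -0.08 locked (just past straight, against its stop), 0 straight, positive once broken, over 2 when the lid is shut. It stays bent as left.
- case_stay (a joint): The same for the smaller chest's knee: -0.08 locked. It is to stay locked.
There are look-alikes about, which are no part of the job. What is shaped like the part that bears case_stay but yellow is not meant.

How it is judged (in metres and radians):
On the way:
1. the larger chest's stay is broken at the knee (bent by more than 0.3 rad) while its lid is still up (value of joint chest_stay above 0.3 rad and value of joint chest_lid above 0.8 rad), for 0.1 s.
At the end, for the whole second after the job is handed in: The larger chest's lid is shut (within 0.06 rad, about 12 mm at its free edge) and at rest; the smaller chest's stay is still locked (value of joint chest_lid below 0.06 rad and velocity of joint chest_lid between -0.05 and 0.05 rad/s and value of joint case_stay below 0.1 rad); the robot touches nothing.
It fails at once if the lid is slammed (falls or is swung shut faster than 3 rad/s) (velocity of joint chest_lid below -3 rad/s).
It fails at once if the smaller chest's stay is broken (value of joint case_stay above 0.25 rad).
It also fails if it takes over 42 s, if anything falls off the work surface, if the arm or the gripper's body presses on something with over 40 N, if the wrist force passes 120 N, or if a joint passes its speed limit or range.

## Working session

There is one attempt and no reset: what is moved stays moved. The work goes in short steps, Python scripts to look and compute and a tool call to move; the robot and the scene stay as the last step left them, time stands still between calls to the robot, and variables do not carry over. Pictures are saved under pics/ and viewed, about 8 in all and at most 12, crops included, and the job is handed in when it is done.

Besides the shell and the picture viewer there is one more tool, called after "Request:" as a command line: name --argument value ..., lists and objects as JSON in quotes. drive_tool: Moves the arm, as the interface text tells. Its arguments: {"type":"object","properties":{"moves":{"type":"string"},"grip_force":{"type":"number"}},"required":["moves"]}

```bash
mkdir -p pics; cat > h.py <<'E'
from cell import *
import numpy as np, cv2
from scipy.spatial.transform import Rotation as R
def pt(cam,uv,depth,c=None):
    c=c or calibration(cam); K=np.array(c["intrinsics"]);k1=c["k1"]
    s=np.array([(uv[0]-K[0,2])/K[0,0],(uv[1]-K[1,2])/K[1,1]]); r=s.copy()
    for _ in range(20): r=s/(1+k1*(r@r))
    u,v=int(round(uv[0])),int(round(uv[1]))
    d=depth if np.isscalar(depth) else np.median([x for x in depth[v-2:v+3,u-2:u+3].ravel() if x>0] or [0])
    return (np.array(c["cam_to_world"])@np.array([r[0]*d,-r[1]*d,-d,1]))[:3]
E
python3 - <<'E'
from h import *
o=get_obs();print(o)
for cam in("scene","top"):
    p,d=read_camera(cam);np.save(f"pics/{cam}_d.npy",d);cv2.imwrite(f"pics/{cam}1.png",p[:,:,::-1])
    for n in("chest","chest_knee","chest_lid","case_stay"):
        for f in(search_frame,pinpoint):
            try:
                for x in f(cam,n)[:3]:print(cam,n,f.__name__,np.round(x["uv"]),round(x["conf"],2),pt(cam,x["uv"],d).round(3))
            except Exception as e:print(cam,n,f.__name__,e)
E
```

```text
{'time_s': 0.0, 'qpos': array([65.15012233, 18.43969735, -4.01490394, 83.17574281,  1.29496003,
       78.54023824, -3.26163682]), 'joint_velocities': array([ 0.03037748,  0.00158486,  0.06589222,  0.04699675,  0.01046728,
        0.00484575, -0.01105527]), 'effort': array([-6.21227045e-04, -4.91287494e+01, -4.03957972e-01, -3.12530351e+01,
       -6.37532445e-02,  4.37817222e-02,  1.97196414e-04]), 'tool_pos': array([ 0.28115268, -0.58542965,  0.22144683]), 'tool_rot': array([-1.79889561e+02,  5.92959408e-03,  2.56574114e+01]), 'force': array([ 0.00660561, -1.26740319, -0.83364351]), 'wrist_torque': array([ 0.05100139,  0.01235052, -0.0589931 ]), 'grip_width': 0.08701648975234834}
scene chest call [209. 196.] 0.84 [ 0.45  -0.301  0.03 ]
scene chest call [385. 280.] 0.69 [0.539 0.232 0.15 ]
scene chest call [211. 222.] 0.81 [ 0.579 -0.132  0.122]
scene chest_knee call [176. 199.] 0.89 [ 0.6   -0.193  0.169]
scene chest_knee call [178. 200.] 0.9 [ 0.598 -0.193  0.166]
scene chest_lid call [226. 150.] 0.72 [ 0.486 -0.158  0.232]
scene chest_lid call it knows: chest, chest_knee
scene case_stay call [386. 276.] 0.7 [0.539 0.233 0.159]
scene case_stay call [488. 205.] 0.65 [0.266 0.313 0.154]
scene case_stay call it knows: chest, chest_knee
top chest call [410. 171.] 0.63 [ 0.523 -0.275  0.011]
top chest call [405. 177.] 0.66 [ 0.444 -0.189  0.316]
top chest_knee call [401. 129.] 0.74 [ 0.62  -0.225  0.117]
top chest_knee call [396. 130.] 0.65 [ 0.599 -0.199  0.174]
top chest_lid call [392. 177.] 0.74 [ 0.458 -0.173  0.244]
top chest_lid call it knows: chest, chest_knee
top case_stay call [224. 152.] 0.61 [0.525 0.25  0.177]
top case_stay call [189. 254.] 0.58 [0.261 0.324 0.174]
top case_stay call it knows: chest, chest_knee
```

View pics/scene1.png

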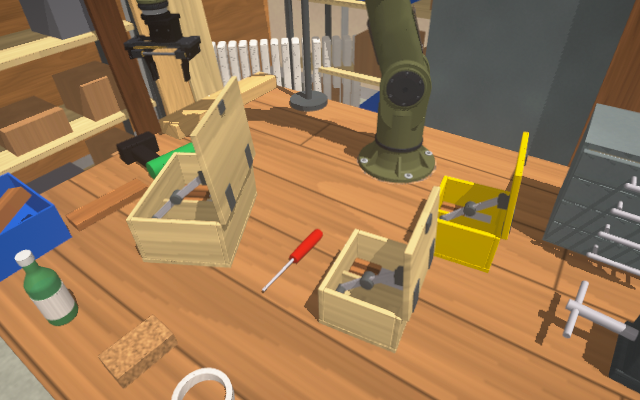

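View pics/top1.png

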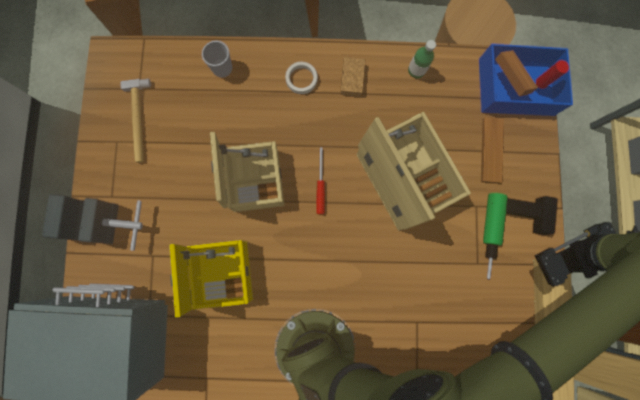

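Both views show the larger chest (scene ~(200,190), top ~(413,170)). Its lid hinges on its left side, and its knee is at scene (178,200) and top (396,130). The smaller wooden chest is at top (248,175); the yellow one is a look-alike. Next I fit the chest pose from the depth data.

```bash
cat >> h.py <<'E'
def cloud(cam,d,s=1):
    c=calibration(cam); K=np.array(c["intrinsics"]);k1=c["k1"]
    v,u=np.mgrid[0:400:s,0:640:s]; dd=d[::s,::s]; m=dd>0
    q=np.stack([(u[m]-K[0,2])/K[0,0],(v[m]-K[1,2])/K[1,1]],1); r=q.copy()
    for _ in range(20): r=q/(1+k1*(r**2).sum(1))[:,None]
    z=dd[m]; P=np.stack([r[:,0]*z,-r[:,1]*z,-z,np.ones_like(z)],1)
    return (P@np.array(c["cam_to_world"]).T)[:,:3]
E
python3 - <<'E'
from h import *
from scipy.optimize import minimize
for cams in (("scene",),("top",),("scene","top")):
    P=np.vstack([cloud(c,np.load(f"pics/{c}_d.npy")) for c in cams])
    knee=np.array([.598,-.195])
    P=P[(np.hypot(P[:,0]-.5,P[:,1]+.23)<.3)]
    rim=P[(abs(P[:,2]-.124)<.006)][:,:2]
    best=None
    # rim points must lie within 10mm wall band of 200x260
    def loc(p,X): a=p[2];d=X-p[:2];return np.c_[d@[np.cos(a),np.sin(a)],d@[-np.sin(a),np.cos(a)]]
    def cost(p):
        l=abs(loc(p,rim)); e=np.maximum(l[:,0]-.095,l[:,1]-.125)  # signed band distance
        return np.minimum(abs(e),.02).sum()+ 2*len(rim)*.02*max(0,np.linalg.norm(loc(p,knee[None])[0]-[.01,-.1])-.01)
    for y in np.radians(np.arange(80,150,8)):
        c,s=np.cos(y),np.sin(y); p0=knee-np.array([c*.01+s*.1,s*.01-c*.1])
        r=minimize(cost,[*p0,y],method="Nelder-Mead",options=dict(xatol=1e-5,initial_simplex=[[*p0,y],[p0[0]+.02,p0[1],y],[p0[0],p0[1]+.02,y],[*p0,y+.1]]))
        if best is None or r.fun<best.fun:best=r
    p=best.x;l=loc(p,P[:,:2])
    print(cams,len(rim),best.fun/len(rim),p[:2].round(4),np.degrees(p[2]).round(2),"knee loc",loc(p,knee[None]).round(3))
    m=(P[:,2]>.17)&(P[:,2]<.33)&(abs(l[:,1])<.11)&(l[:,0]>.04)
    for a in(.18,.22,.26,.30):
        k=m&(abs(P[:,2]-a)<.01);print(a,k.sum(),np.percentile(l[k,0],[5,50,95]).round(3))
E
```

```text
('scene',) 1081 0.003864947519933939 [ 0.5106 -0.2554] 119.03 knee loc [[ 0.01  -0.106]]
0.18 365 [0.102 0.103 0.106]
0.22 440 [0.062 0.099 0.101]
0.26 423 [0.094 0.096 0.097]
0.3 444 [0.091 0.092 0.094]
('top',) 720 0.003492079266963049 [ 0.5082 -0.2594] 119.32 knee loc [[ 0.012 -0.11 ]]
0.18 245 [0.103 0.105 0.107]
0.22 250 [0.099 0.101 0.102]
0.26 280 [0.096 0.097 0.099]
0.3 292 [0.092 0.094 0.096]
('scene', 'top') 1801 0.0039862584795722295 [ 0.5099 -0.2568] 118.98 knee loc [[ 0.011 -0.107]]
0.18 610 [0.102 0.104 0.107]
0.22 672 [0.072 0.1   0.102]
0.26 696 [0.094 0.096 0.098]
0.3 732 [0.091 0.093 0.095]
```

```bash
python3 - <<'E'
from h import *
print(np.round(calibration("wrist")["T_tool_cam"],3))
E
cat >> h.py <<'E'
O=np.array([.510,-.257,0]);Y=np.radians(119);B=np.array([[np.cos(Y),-np.sin(Y),0],[np.sin(Y),np.cos(Y),0],[0,0,1]])
def go(*targets):
    o=get_obs();T=R.from_euler("xyz",o["tool_rot"],degrees=True).as_matrix()
    print("t",o["time_s"],"local tip",(B.T@(o["tool_pos"]-O)).round(4),"rot",o["tool_rot"].round(2),"F",o["force"].round(1))
    for l in targets:
        w=O+B@np.array(l);print(l,w.round(3),"shift",(T.T@(w-o["tool_pos"])).round(4))
E
python3 -c "
from h import *
go([-.0065,-.1,.27])"
```

```text
[[ 0.002  0.966  0.26   0.072]
 [ 1.    -0.002 -0.    -0.001]
 [ 0.     0.26  -0.966 -0.161]
 [ 0.     0.     0.     1.   ]]
t 0.7 local tip [-0.1769  0.3594  0.2226] rot [179.99   0.    25.66] F [-0.1 -0.2 -0. ]
[-0.0065, -0.1, 0.27] [ 0.601 -0.214  0.27 ] shift [ 0.4487 -0.1969 -0.0474]
```

Request:
drive_tool --moves "0.03 -0.01 -0.045 8 -1; 0.07 -0.03 -0.06 16 -1; 0.11 -0.045 -0.06 24 -1; 0.15 -0.065 -0.06 32 -1; 0.19 -0.08 -0.06 40 -1; 0.23 -0.10 -0.06 48 -1; 0.27 -0.12 -0.06 56 -1; 0.31 -0.135 -0.06 64 -1" --grip_force 20

```text
time_s: 1.5
tool_pos: [0.5033, -0.3281, 0.283]
tool_rot: [-180.0, -0.0, -38.6]
force: [0.9, -0.1, -0.8]
grip_width: 0.0314
```

```bash
python3 -c "
from h import *
go([-.0065,-.1,.28])"
```

```text
t 1.5 local tip [-0.0589  0.0403  0.283 ] rot [-1.800e+02 -4.000e-02 -3.865e+01] F [ 0.9 -0.1 -0.8]
[-0.0065, -0.1, 0.28] [ 0.601 -0.214  0.28 ] shift [ 0.0049 -0.1497  0.003 ]
```

Request:
drive_tool --moves "0.00 -0.03 0 8 -1; 0.005 -0.06 0 15 -1; 0.005 -0.09 0 22.4 -1; 0.005 -0.12 0 22.4 -1; 0.005 -0.15 0 22.4 -1; 0.005 -0.15 0 22.4 -1; 0.005 -0.15 0 22.4 -1; 0.005 -0.15 0 22.4 -1"

```text
time_s: 2.3
tool_pos: [0.5987, -0.217, 0.2825]
tool_rot: [179.9, -0.0, -60.9]
force: [-0.4, -0.4, 0.2]
grip_width: 0.0003
```

```bash
python3 - <<'E'
from h import *
p,d=read_camera("scene");cv2.imwrite("pics/s2.png",cv2.resize(p[60:300,80:340,::-1],None,fx=2.2,fy=2.2))
go([-.0065,-.1,.185],[-.0065,-.1,.175],[.0145,-.1,.152])
E
```

```text
t 2.35 local tip [-0.0081 -0.0968  0.2826] rot [ 1.7996e+02 -4.0000e-02 -6.0880e+01] F [0.3 0.3 0.4]
[-0.0065, -0.1, 0.185] [ 0.601 -0.214  0.185] shift [-0.0017 -0.0033  0.0976]
[-0.0065, -0.1, 0.175] [ 0.601 -0.214  0.175] shift [-0.0017 -0.0033  0.1076]
[0.0145, -0.1, 0.152] [ 0.59  -0.196  0.152] shift [-0.0227 -0.0034  0.1306]
```

View pics/s2.png

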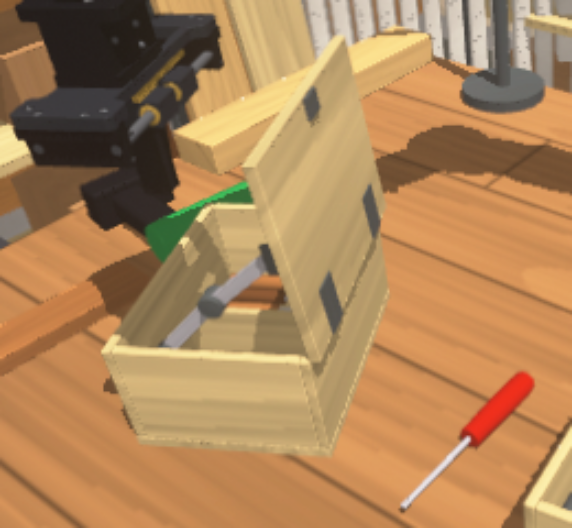

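```bash
cat >> h.py <<'E'
def proj(cam,w):
    c=calibration(cam);K=np.array(c["intrinsics"]);p=np.linalg.inv(np.array(c["cam_to_world"]))@np.array([*w,1]);s=np.array([p[0],-p[1]])/-p[2];s=s*(1+c["k1"]*(s@s))
    return np.array([K[0,0]*s[0]+K[0,2],K[1,1]*s[1]+K[1,2]])
E
python3 - <<'E'
from h import *
o=get_obs();p,d=read_camera("scene")
u=proj("scene",o["tool_pos"]);print(u,((u-[80,60])*2.2).round(), "knee",proj("scene",O+B@np.array([.01,-.1,.166])))
a=cv2.resize(p[60:300,80:340,::-1],None,fx=1.5,fy=1.5)
p2,_=read_camera("top");print(proj("top",o["tool_pos"]),proj("top",O+B@np.array([.01,-.1,.166])))
b=cv2.resize(p2[60:300,320:560,::-1],None,fx=1.5,fy=1.5)
cv2.imwrite("pics/s3.png",np.hstack([a,b]))
for n in range(3): print(get_obs()["time_s"],get_obs()["tool_pos"])
E
```

```text
[153.42662695 145.10575655] [162. 187.] knee [177.6527712  197.12727946]
[413.16886947 116.6492302 ] [396.04020433 132.9332765 ]
2.45 [ 0.5987013  -0.2170085   0.28269588]
2.45 [ 0.5987013  -0.2170085   0.28269588]
2.45 [ 0.5987013  -0.2170085   0.28269588]
```

View pics/s3.png

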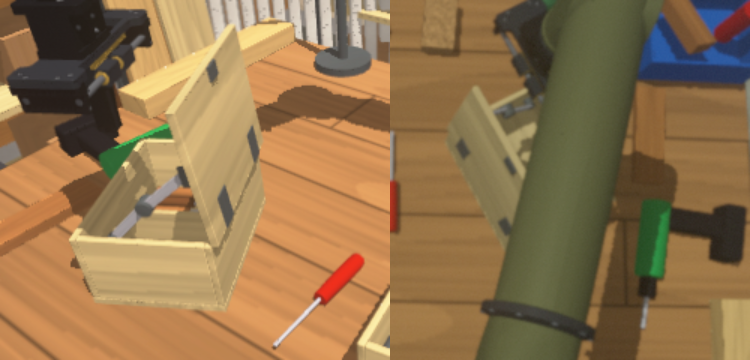

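The fingertips project onto the right spot, the forearm is clear of the lid, and the wrist camera points away from it. Descending.

Request:
drive_tool --moves "-0.001 -0.003 0.025 0 -1; -0.002 -0.003 0.05 0 -1; -0.002 -0.003 0.075 0 -1; -0.002 -0.003 0.09 0 -1; -0.002 -0.003 0.097 0 -1; -0.002 -0.003 0.10 0 -1; -0.002 -0.003 0.10 0 -1; -0.002 -0.003 0.10 0 -1"

```text
time_s: 3.25
tool_pos: [0.6017, -0.2125, 0.1839]
tool_rot: [-179.9, -0.1, -60.7]
force: [0.6, 0.0, 0.7]
grip_width: 0.0004
```

```bash
python3 - <<'E'
from h import *
go([-.0065,-.1,.175],[.0145,-.1,.152],[.018,-.1,.147])
p,d=read_camera("scene")
cv2.imwrite("pics/s4.png",cv2.resize(p[130:260,110:270,::-1],None,fx=4,fy=4))
E
```

```text
t 3.25 local tip [-0.0056 -0.1018  0.1839] rot [-1.7992e+02 -1.0000e-01 -6.0750e+01] F [0.6 0.  0.7]
[-0.0065, -0.1, 0.175] [ 0.601 -0.214  0.175] shift [0.0009 0.0018 0.0089]
[0.0145, -0.1, 0.152] [ 0.59  -0.196  0.152] shift [-0.0201  0.0018  0.0318]
[0.018, -0.1, 0.147] [ 0.589 -0.193  0.147] shift [-0.0236  0.0017  0.0368]
```

View pics/s4.png

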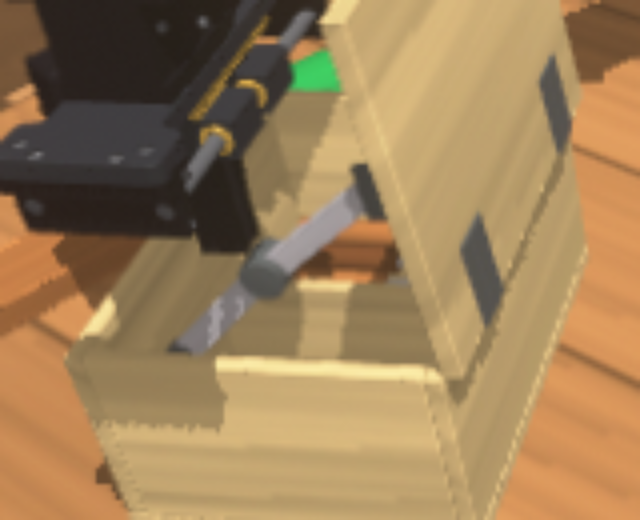

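The tip (crop ~(228,245)) sits just above and on the opening side of the barrel (crop (266,272)), as planned. Pushing square to the stay.

Request:
drive_tool --moves "0.001 0.002 0.005 0 -1; 0.001 0.002 0.009 0 -1; -0.003 0.002 0.013 0 -1; -0.007 0.002 0.018 0 -1; -0.011 0.002 0.022 0 -1; -0.015 0.002 0.027 0 -1; -0.018 0.002 0.031 0 -1; -0.018 0.002 0.031 0 -1"

```text
time_s: 4.1
tool_pos: [0.5903, -0.1975, 0.1512]
tool_rot: [180.0, -0.0, -60.7]
force: [1.2, -2.0, 2.1]
grip_width: 0.0004
```

```bash
python3 - <<'E'
from h import *
go([.0145,-.1,.152],[.018,-.1,.147])
p,d=read_camera("scene")
cv2.imwrite("pics/s5.png",cv2.resize(p[110:260,110:270,::-1],None,fx=3.5,fy=3.5))
E
```

```text
t 4.1 local tip [ 0.0131 -0.0991  0.1512] rot [ 1.7999e+02 -1.0000e-02 -6.0740e+01] F [ 1.2 -2.   2.1]
[0.0145, -0.1, 0.152] [ 0.59  -0.196  0.152] shift [-0.0014 -0.0009 -0.0008]
[0.018, -0.1, 0.147] [ 0.589 -0.193  0.147] shift [-0.0049 -0.0009  0.0042]
```

View pics/s5.png

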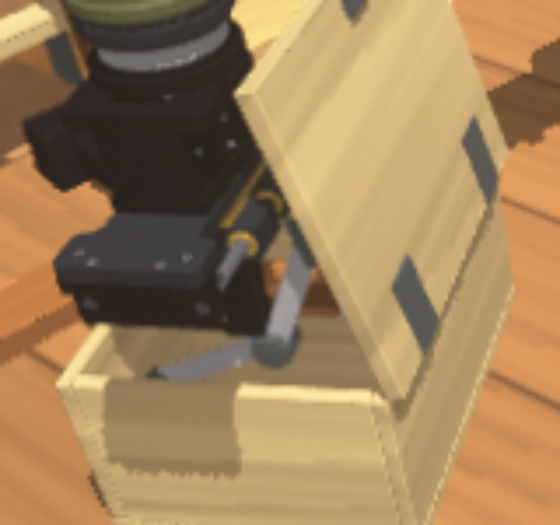

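The stay is clearly broken: the knee (crop (275,348)) has folded inwards and the lid has started to tilt. Retreating away from the lid, then up.

Request:
drive_tool --moves "0.01 0 -0.01 0 -1; 0.03 0 -0.03 0 -1; 0.05 0 -0.06 0 -1; 0.06 0 -0.095 0 -1; 0.06 0 -0.135 0 -1; 0.06 0 -0.175 0 -1; 0.06 0 -0.215 0 -1; 0.06 0 -0.24 0 -1"

```text
time_s: 4.95
tool_pos: [0.62, -0.2484, 0.3943]
tool_rot: [-179.9, 0.0, -60.7]
force: [0.8, 0.8, 0.4]
grip_width: 0.0005
```

```bash
python3 - <<'E'
from h import *
p,d=read_camera("scene")
P=cloud("scene",d)-O;l=P@B
for a in(.16,.2,.24,.28,.31):
    k=(abs(l[:,2]-a)<.008)&(abs(l[:,1])<.11)&(l[:,0]>-.0)&(l[:,0]<.12);print(a,k.sum(),np.percentile(l[k,0],[5,50,95]).round(3) if k.sum() else 0)
go([.135,0,.40],[.135,0,.29])
E
```

```text
0.16 370 [0.037 0.102 0.105]
0.2 391 [0.054 0.093 0.095]
0.24 388 [0.083 0.084 0.086]
0.28 421 [0.074 0.076 0.078]
0.31 436 [0.068 0.07  0.073]
t 5.0 local tip [-0.0465 -0.101   0.398 ] rot [-179.68   -0.22  -60.66] F [-0.3 -0.7  2.3]
[0.135, 0, 0.4] [ 0.445 -0.139  0.4  ] shift [-0.1821  0.0999 -0.0033]
[0.135, 0, 0.29] [ 0.445 -0.139  0.29 ] shift [-0.1825  0.1005  0.1067]
```

Lid at about 1.36 rad, stay broken. Next: over to the outer face.

Request:
drive_tool --moves "-0.03 0.01 -0.01 0 -1; -0.06 0.02 -0.01 0 -1; -0.09 0.03 -0.01 0 -1; -0.12 0.04 -0.01 0 -1; -0.15 0.05 -0.01 0 -1; -0.18 0.06 0 0 -1; -0.18 0.06 0.03 0 -1; -0.18 0.06 0.06 0 -1"

```text
time_s: 5.8
tool_pos: [0.4788, -0.1202, 0.3309]
tool_rot: [-180.0, 0.0, -60.6]
force: [1.4, -0.6, -0.0]
grip_width: -0.0001
```

```bash
python3 - <<'E'
from h import *
go()
E
```

```text
t 5.8 local tip [ 0.1348 -0.039   0.3309] rot [-1.7996e+02  1.0000e-02 -6.0610e+01] F [ 1.4 -0.6 -0. ]
```

Request:
drive_tool --moves "0 0 0.03 0 -1; 0 0 0.045 0 -1; 0.02 0 0.05 0 -1; 0.04 0 0.052 0 -1; 0.055 0 0.053 0 -1; 0.07 0 0.057 0 -1; 0.085 0 0.062 0 -1; 0.10 0 0.069 0 -1"

```text
time_s: 6.6
tool_pos: [0.529, -0.2097, 0.2622]
tool_rot: [-180.0, 0.0, -60.7]
force: [-1.7, 3.1, -0.4]
grip_width: 0.0008
```

```bash
cat > m.py <<'E'
from h import *
go()
p,d=read_camera("scene")
P=cloud("scene",d)-O;l=P@B
k=(l[:,2]>.15)&(abs(l[:,1]-.08)<.03)&(l[:,0]<.09)&(l[:,0]>-.12)&(l[:,2]<.34)
q=l[k]
a=np.arctan2(q[:,2]-.125,.1-q[:,0])-np.arcsin(np.clip(.012/np.hypot(q[:,2]-.125,.1-q[:,0]),0,1))
print("lid angle pct",k.sum(),np.percentile(a,[10,50,90]).round(3))
E
python3 m.py
```

```text
t 6.6 local tip [ 0.0321 -0.0395  0.2622] rot [-1.7999e+02  3.0000e-02 -6.0710e+01] F [-1.7  3.1 -0.4]
lid angle pct 924 [0.931 0.96  0.978]
```

Request:
drive_tool --moves "0.01 0 0.008 0 -1; 0.022 0 0.018 0 -1; 0.034 0 0.028 0 -1; 0.044 0 0.04 0 -1; 0.054 0 0.052 0 -1; 0.061 0 0.066 0 -1; 0.067 0 0.08 0 -1; 0.07 0 0.087 0 -1"

```text
time_s: 7.45
tool_pos: [0.5618, -0.2707, 0.1729]
tool_rot: [179.9, 0.1, -60.8]
force: [-1.0, -0.2, 1.3]
grip_width: 0.0003
```

```bash
python3 m.py
```

```text
t 7.45 local tip [-0.0371 -0.0387  0.1729] rot [ 1.7989e+02  1.3000e-01 -6.0760e+01] F [-1.  -0.2  1.3]
lid angle pct 745 [0.21  0.225 0.239]
```

Request:
drive_tool --moves "0.002 0 0.008 0 -1; 0.004 0 0.016 0 -1; 0.006 0 0.023 0 -1; 0.007 0 0.029 0 -1; 0.008 0 0.033 0 -1; 0.008 0 0.035 0 -1; 0.008 0 0.037 0 -1; 0.008 0 0.038 0 -1"

```text
time_s: 8.3
tool_pos: [0.5666, -0.2776, 0.1377]
tool_rot: [-180.0, -0.0, -60.7]
force: [-0.5, -0.4, 0.6]
grip_width: 0.0004
```

```bash
python3 -c "
from h import *
go()"
```

```text
t 8.3 local tip [-0.0455 -0.0395  0.1377] rot [-1.7999e+02 -3.0000e-02 -6.0740e+01] F [-0.5 -0.4  0.6]
```

Request:
drive_tool --moves "0 0 0.001 0 -1; 0 0 0.0015 0 -1; 0 0 0.002 0 -1; 0 0 0.0025 0 -1; 0 0 0.003 0 -1; 0 0 0.003 0 -1; 0 0 0.003 0 -1; 0 0 0.003 0 -1"

```text
time_s: 9.1
tool_pos: [0.5666, -0.2777, 0.1374]
tool_rot: [-180.0, -0.1, -60.7]
force: [-4.9, 1.2, 12.2]
grip_width: 0.0004
```

The lid is against the rim: the force rises to 12 N with the height unchanged at 0.137. Lifting off.

Request:
drive_tool --moves "0 0 -0.004 0 -1; 0 0 -0.01 0 -1; 0 0 -0.03 0 -1; 0 0 -0.06 0 -1; 0 0 -0.1 0 -1; 0.03 0 -0.14 0 -1; 0.06 0 -0.16 0 -1; 0.06 0 -0.16 0 -1"

```text
time_s: 9.9
tool_pos: [0.5972, -0.3348, 0.298]
tool_rot: [-179.9, -0.4, -61.0]
force: [0.8, -0.3, -0.2]
grip_width: 0.0001
```

```bash
python3 - <<'E'
from h import *
go()
p,d=read_camera("scene")
l=(cloud("scene",d)-O)@B
for x in(-.09,-.05,0,.05,.09):
    k=(abs(l[:,0]-x)<.01)&(l[:,1]>-.1)&(l[:,1]<.12)&(l[:,2]<.2);print(x,k.sum(),np.percentile(l[k,2],[10,50,90]).round(4))
cv2.imwrite("pics/s6.png",p[:,:,::-1])
E
```

```text
t 9.9 local tip [-0.1103 -0.0386  0.298 ] rot [-179.88   -0.42  -61.  ] F [ 0.8 -0.3 -0.2]
-0.09 494 [0.1348 0.1361 0.1392]
-0.05 501 [0.1347 0.1358 0.137 ]
0 500 [0.1347 0.1358 0.137 ]
0.05 503 [0.1348 0.1362 0.138 ]
0.09 2042 [0.0132 0.0846 0.1363]
```

View pics/s6.png

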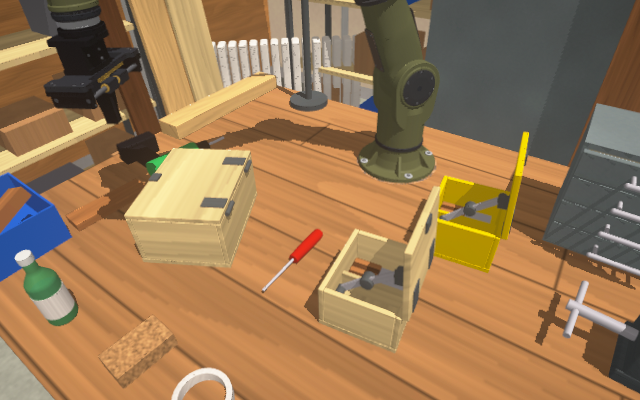

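The lid is shut and level, at about 0.136 m from front to back. The smaller chest still stands open with its stay locked (knee at (370,280)), and the arm is clear.

```bash
python3 -c "
from cell import *
print(sign_off())"
```

```text
the job is handed in; nothing more can be done
None
```

The larger chest is shut and the job was handed in at about 10 s of the 42 s allowed; the hand-in reports no verdict.

- **Stay:** I pressed the knee square to the stay with closed fingers. The picture showed it clearly broken, and a depth reading put the lid at about 1.36 rad, so it was still up. I did not measure the bend angle itself.
- **Lid:** I pushed its outer face down at about 1 rad/s, then pressed it onto the rim with about 12 N and lifted off.
- **Last checks:** The lid top lies level at 0.136 m against a nominal 0.137 m. The smaller chest looks unchanged, with its lid up and its stay straight. The arm is clear, with the fingertips at a height of about 0.30 m and the force reading near zero.
- **Disagreements:** The knee pinpoints came out about 7 mm along the chest's y from the spot given in the task. I used the given spot on the fitted chest pose and the push worked. No check failed.

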